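# Set a plate blank in the folding block

### The arm

A 6-joint arm with a two-finger parallel gripper is mounted at the origin on a cart in front of the work surface, level with it; the furniture and walls round the work are solid. World frame = base frame: x ahead of the robot, y to its left, z up, the work surface at z = 0. Lengths are in m, angles in rad, forces in N, time in s.
With the tool pointing down it reaches from about 0.3 to 0.875 m from the base axis. Payload 6.4 kg.
Tool frame: the origin (TCP) lies midway between the tips of the shut fingers; the grasp point (between the pads) lies 19 mm behind it; z points along the fingers, y is the line along which they close (so a half turn about z gives the same grasp; the last joint's range is limited). The gripper opens to 85 mm and grips with 20 to 120 N. Pads are 22 mm wide; open, the fingers measure 114 mm over their backs; the gripper's body (76 mm by 85 mm) begins 54 mm behind the grasp point. The pads swing forward as they close: fully open they stand 13 mm farther back than shut.
Start: joints at [1.017, 0.181, 1.607, -0, 1.354, -0.206], TCP at [0.196, 0.541, 0.196] pointing down, gripper open.
Joint ranges: [-2.99, 2.99], [-0.89, 2.07], [0.3, 2.58], [-1.14, 4.28], [0, 2.63], [-3.12, 3.12]. Speed limits (rad/s): [2.57, 2.57, 3.01, 3.14, 3.14, 3.14].

### API

Orientations are given as a unit quaternion [w, x, y, z].
In Python, from bench import ctrl gives the robot as it stands. The module is installed in compiled form; this text tells all that it offers.
- The arm moves only by the tool move_arm, never from a script. Its argument "plan" is one flat list of numbers, 6 for each row, row after row: the shift along the world's x, y, z in units of 50 mm (1.0 is 50 mm), then the turn, a rotation vector about the world's x, y, z in rad. A call has 1 to 10 rows; each row is the pose to reach, as a shift and turn from the pose commanded when the call began; what a row does not reach only later rows make up. A row lasts 1/8 s, in which the tool goes at most 62.5 mm and 10.7 degrees, less where a joint would pass 70% of its speed; a pose out of reach is approached as far as the arm can. A call with a gripper value outside its range is refused whole. "grip" is the finger opening in mm, from 0 to 85.4, set as the call begins (left out, the last holds). The fingers move at their own pace and stop on an object; the grip force is fixed at half the most. Time passes only in rows, so rows that repeat a pose let the fingers close. It gives the time, the measured TCP pose, the force, the opening and the grip force at its end, in the units of the state.
- ctrl.get_obs(): the state, without advancing time (a new reading comes with each control period).
- ctrl.camera(name): name is "scene" or "top"; returns a dict with "pixels" (480x640x3 uint8, red, green, blue), "fx", "fy", "cx", "cy" (pixels), "origin" and "attitude" of the camera in the world. Camera axes: x right, y down, z forward; pixel columns grow to the right and rows downward; lengths in m; the calibration is good to about 2 mm. A picture is of the moment at which its call begins. There is no depth.
- ctrl.hand_in(): hands the job in; it is judged then, once.
The state is a dict: "time_s": time; "q": joint angles; "dq": joint speeds; "joint_efforts": joint torques, N m; "eef_pos": TCP position; "eef_rot": TCP orientation; "wrist_force": force on the tool from outside, world axes, zero at the start; "torque": the same for the moment, N m; "opening": opening from 0.0 (shut) to 1.0 (fully open); "grasp_force": force on a finger pad.
Only numpy, scipy, OpenCV 4.12 (cv2) and the standard library are available. Lean on these libraries where they do the work, as an engineer would, in place of code of your own. Each camera call takes 0.05 s, during which the arm holds its last target. There are 200 camera calls.

### The job

Get the aluminium blank ready for folding its tab: push it with the fingertips until its long side lies flat along the fence and only the tab hangs out over the front edge of the block, with the scribed fold line right above that edge. Then press the clamp's handle all the way down until it snaps over against its stop, so that the foot holds the blank there. Nudge things only: do not grip or lift the blank, do not push hard on it or on the handle, and leave the marker, the brass drift and the bolt alone.

Things in the scene. Friction and masses are not known exactly. Their poses are not given: they have to be found in the camera images.
- fold_block: Folding block, fixed. Origin at trolley-top level under the bed's middle; x away from the robot at yaw 0, y left, z up. Steel bed: top z=45 mm, x -60 (front edge) to +60, y -142 to +36. Fence: bar on the bed, x -54 to +60, 14 mm high, face at y=-50; a clamp stands behind it. Below the bed a foot plate 10 mm high, y -123 to +17, reaches x=+88, screw heads 18 mm high on its rear part.
- blank: Loose flat aluminium plate, 5 mm thick, 0.2 kg: body 130 mm long (x), 96 wide (y), with a tab 30 long, 80 wide at its -x end (toward the robot) and 8 mm shoulders beside it. Origin: underside, middle of the 130x96 body. Starts askew on the bed (within 0.13 rad), 14-26 mm too far left, fold line 15-50 mm behind the front edge. Final: x=+5, y=-2 mm, yaw 0 in the block's frame.
- fold_line (a point): Middle of the dark scribed fold line across the root of the tab, in line with the shoulders, on the blank's upper face, 65 mm from the blank's origin toward its -x.
- bed_edge (a point): Point on the upper front edge of the bed (the edge runs along the block's y), at the middle of where the blank comes to lie. The fold line belongs right above this edge.
- rear_edge (a point): Middle of the blank's straight rear end face (+x end), half way up its thickness. This end always stands at least 10 mm out behind the bed, so a fingertip can reach down beside it, below the blank's underside, and push it. Pressing down on an overhanging part can tip the blank.
- side_edge (a point): Middle of the blank's left long side face (+y side), half way up its thickness. This side always stands at least 10 mm out to the left of the bed, so a fingertip can reach down beside it and push it. The right long side is the one that goes against the fence.
- fence_face (a point): Middle (along x) of the fence's face, 7 mm above the bed.
- clamp_arm: Steel arm of the hold-down clamp, in the block's plane x=-15 mm; origin on its hinge pin, at y=-86, z=83 mm of the block. Open, it stands nearly upright, up to 150 mm above the trolley top, its rubber foot out to y=-25 mm. The handle brings it down; the sprung foot then presses on the blank at y=-30 mm with about 6 N.
- clamp_handle (a joint): Clamp handle angle, hinged about the block's x axis. 0: open, handle slopes up and out to the block's -y at 0.92 rad above level. 0.85: down on its stop, nearly level. The foot meets the blank at about 0.58; past 0.80 the clamp is over centre and stays shut; let go before that it may spring back. Stays open by friction; pressing its end down takes up to about 5 N.
- handle_end (a point): Where to press: on the upper surface of the handle's round black grip (17 mm thick), 85 mm out along the handle from its hinge pin; the grip ends 25 mm farther out. Moves with the handle: about 154 mm above the trolley top when open, 95 mm when shut.
- handle_pivot (a point): Centre of the handle's hinge pin, 81 mm above the trolley top.
- marker: White and blue marker pen, 131 mm long, 16 mm thick, lying loose on the trolley top to the right of the block, beyond the end of the clamp's handle; bystander. Origin under its middle.
- drift: Brass drift, hexagonal rod 111 mm long, 14 mm thick, lying loose behind the block; bystander. Origin under its middle.
- hex_bolt: Hexagon-head bolt, 78 mm long, 20 mm thick, lying loose to the left of the block; bystander. Origin under its middle.

How it is judged:
On the way, in this order (a step that is already met when the one before it is completed fails the run):
1. with the clamp still open, the blank lies square against the fence with its fold line above the bed's front edge (x of fold_line in the frame of fold_block between -0.063 and -0.057 m and angle between the x axis of blank and the x axis of fold_block, either way round below 0.035 rad and y of blank in the frame of fold_block below 0.001 m and z of blank in the frame of fold_block between 0.042 and 0.048 m and angle between blank's own z axis and vertical below 0.04 rad and value of joint clamp_handle below 0.4 rad), for 0.2 s.
2. the clamp's handle is down past its centre (value of joint clamp_handle above 0.82 rad), for 0.2 s.
At the end, for the whole second after the job is handed in: The fold line is within 3 mm of the bed's front edge, the blank flat on the bed, square to the block within 0.035 rad (2 degrees) and within 3 mm of touching the fence, the clamp handle fully down (above 0.82 rad) with its foot pressing the blank by more than 4 N, and everything at rest (x of fold_line in the frame of fold_block between -0.063 and -0.057 m and angle between the x axis of blank and the x axis of fold_block, either way round below 0.035 rad and y of blank in the frame of fold_block below 0.001 m and z of blank in the frame of fold_block between 0.042 and 0.048 m and angle between blank's own z axis and vertical below 0.04 rad and value of joint clamp_handle above 0.82 rad and linear speed of blank below 0.01 m/s and contact force between clamp_arm and blank above 4 N).
It fails at once if the blank is lifted, tipped or pushed off the bed (z of blank in the frame of fold_block above 0.057 m or z of blank in the frame of fold_block below 0.035 m or angle between blank's own z axis and vertical above 0.15 rad).
It fails at once if the blank is gripped or pushed with more than 40 N (contact force between the fingers and blank above 40 N).
It fails at once if the block, its fence or its clamp is gripped or pushed with more than 70 N (contact force between the fingers and fold_block above 70 N).
It fails at once if the marker, the brass drift or the bolt is disturbed (moved by more than 20 mm) (distance of any of marker, drift, hex_bolt from where it was at the start of the episode above 0.02 m).
It also fails if it takes over 64 s, if anything falls off the work surface, if the arm or the gripper's body presses on something with over 40 N, if the wrist force passes 120 N, or if a joint passes its speed limit or range.

## Working session

There is one attempt and no reset: what is moved stays moved. The work goes in short steps, Python scripts to look and compute and a tool call to move; the robot and the scene stay as the last step left them, time stands still between calls to the robot, and variables do not carry over. Pictures are saved under pics/ and viewed, at most 10 in all, crops included, and the job is handed in when it is done.

Besides the shell and the picture viewer there is one more tool, called as a command line: name --argument value ..., lists and objects as JSON in quotes. move_arm: Moves the arm, as the interface text tells. Its arguments: {"type":"object","properties":{"plan":{"type":"array"},"grip":{"type":"number"}},"required":["plan"]}

```bash
mkdir -p pics; cat > h.py <<'E'
import numpy as np, cv2
from bench import ctrl
from scipy.spatial.transform import Rotation as R
def rot(a):
    a=np.array(a,float)
    return a if a.shape==(3,3) else R.from_quat(a[[1,2,3,0]]).as_matrix()
def ray(c,u,v):
    return np.array(c['origin']),rot(c['attitude'])@np.array([(u-c['cx'])/c['fx'],(v-c['cy'])/c['fy'],1])
def onz(c,u,v,z):
    o,d=ray(c,u,v); return o+d*(z-o[2])/d[2]
def proj(c,p):
    q=rot(c['attitude']).T@(np.array(p)-np.array(c['origin'])); return np.array([c['fx']*q[0]/q[2]+c['cx'],c['fy']*q[1]/q[2]+c['cy']])
def snap(n,f=None):
    c=ctrl.camera(n)
    if f: cv2.imwrite(f,c['pixels'][...,::-1])
    return c
E
python3 - <<'E'
from h import *
for n in('scene','top'):
    c=snap(n,f'pics/{n}0.png'); print(n,{k:v for k,v in c.items() if k!='pixels'})
o=ctrl.get_obs();print(o)
E
```

```text
scene {'fx': 539.7140188464512, 'fy': 539.7140188464512, 'cx': 319.3273378445693, 'cy': 247.18547636773675, 'origin': array([-0.10515693, -0.32344751,  0.79708456]), 'attitude': array([-0.33802136,  0.77619877, -0.49102938,  0.20529778])}
top {'fx': 501.8770847723006, 'fy': 501.8770847723006, 'cx': 319.1975572609409, 'cy': 240.57929633788024, 'origin': array([ 0.36171699, -0.00671026,  1.01374552]), 'attitude': array([ 0.07583942, -0.702455  ,  0.70530114, -0.05792803])}
{'time_s': 0.1, 'q': array([ 1.01671227e+00,  1.81436477e-01,  1.60792184e+00,  1.00766716e-05,
        1.35379290e+00, -2.06304655e-01]), 'dq': array([-0.00137607, -0.00327377, -0.0031496 , -0.00193386,  0.00122475,
        0.00024223]), 'joint_efforts': array([-3.93423288e-04, -4.45874548e+01, -3.52236736e+01, -3.94988756e-04,
        4.11035871e-03,  3.85315639e-05]), 'eef_pos': array([0.1956528 , 0.5401033 , 0.19558462]), 'eef_rot': array([-2.93759424e-04,  1.73015709e-01,  9.84918757e-01, -7.21807580e-04]), 'wrist_force': array([-0.18177382, -0.23887475, -0.22313607]), 'torque': array([ 0.05407559, -0.00288398,  0.03029681]), 'grasp_force': 0.0, 'opening': 0.9974165160448923}
```

View pics/scene0.png

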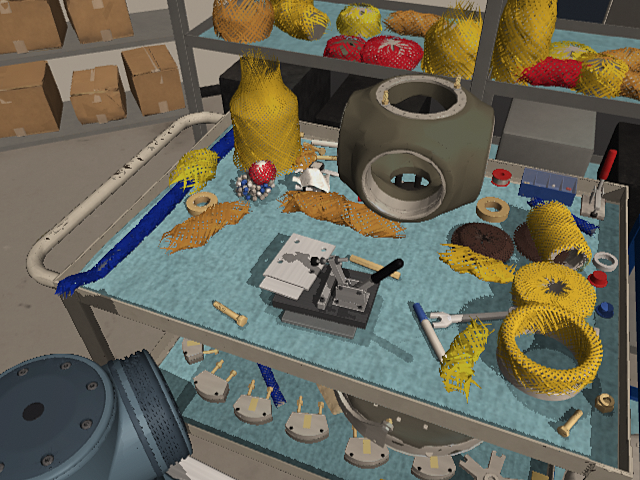

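View pics/top0.png

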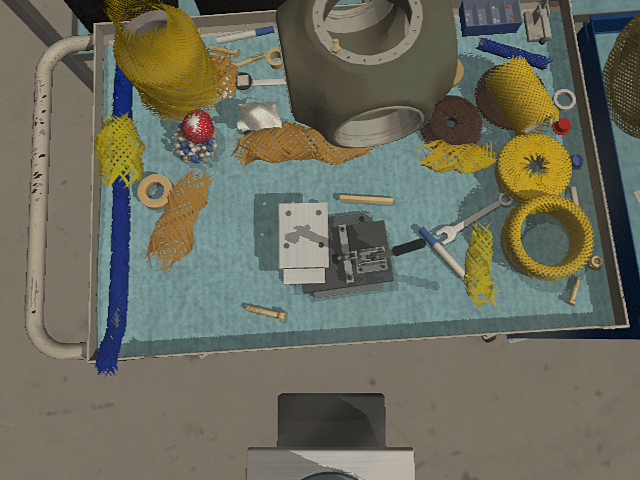

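The top view shows the blank at about (304,243), the fence and clamp at (360,250), the handle tip at (425,240), the marker at (442,252), the drift at (365,199) and the bolt at (265,312). I'll enlarge both views.

```bash
python3 - <<'E'
import cv2
a=cv2.imread('pics/top0.png')[190:310,265:435]; cv2.imwrite('pics/t1.png',cv2.resize(a,None,fx=4.7,fy=4.7,interpolation=cv2.INTER_CUBIC))
a=cv2.imread('pics/scene0.png')[225:345,250:410]; cv2.imwrite('pics/s1.png',cv2.resize(a,None,fx=5,fy=5,interpolation=cv2.INTER_CUBIC))
E
```

```text
(no output)
```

View pics/t1.png

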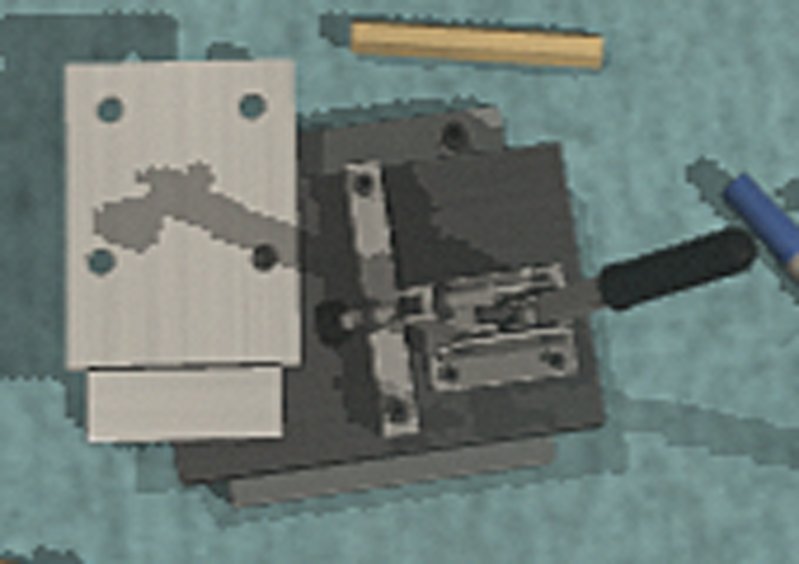

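View pics/s1.png

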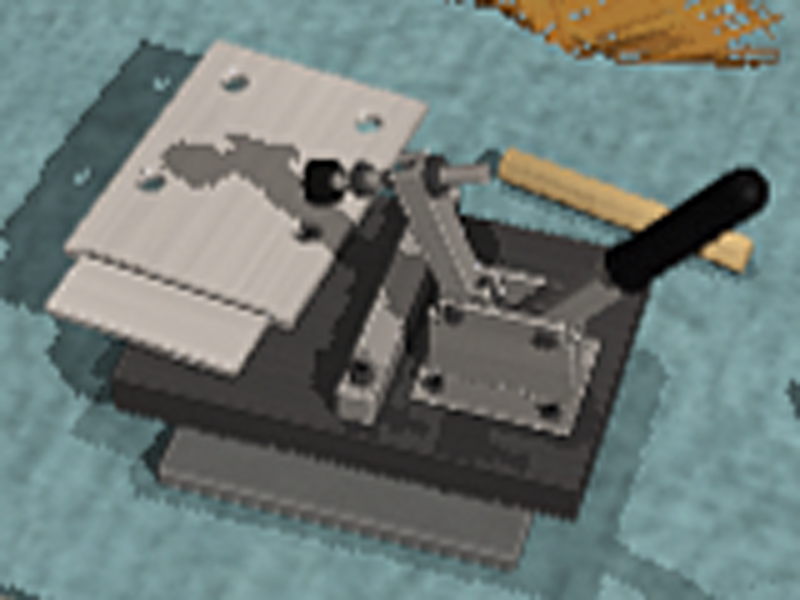

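The crops show a slightly askew blank, the black front edge of the bed, the pale fence bar and the black handle grip. I'll cast rays for the corners from both views.

```bash
cat >> h.py <<'E'
def tri(c1,p1,c2,p2):
    o1,d1=ray(c1,*p1);o2,d2=ray(c2,*p2)
    s=np.linalg.lstsq(np.c_[d1,-d2],o2-o1,rcond=None)[0]
    a,b=o1+s[0]*d1,o2+s[1]*d2; return (a+b)/2,np.linalg.norm(a-b)
E
python3 - <<'E'
from h import *
np.set_printoptions(precision=4,suppress=True)
T=ctrl.camera('top');S=ctrl.camera('scene')
t=lambda x,y:((x+.5)/4.7-.5+265,(y+.5)/4.7-.5+190)
s=lambda x,y:((x+.5)/5-.5+250,(y+.5)/5-.5+225)
P={'b_rl':((65,65),(215,40),.05),'b_rr':((296,60),(428,105),.05),'b_fr':((299,365),(290,328),.05),'b_fl':((67,368),(65,248),.05),
'bed_fr':((605,425),(580,490),.045),'bed_rr':((560,145),(650,285),.045),'bed_fl':((178,478),(118,372),.045),
'fence_f':((383,435),(338,385),.059),'fence_r':((345,167),None,.059),'grip_end':((752,245),(750,178),.17)}
for k,(a,b,z) in P.items():
    p=t(*a); print(k,'top',onz(T,*p,z)[:2],end=' ')
    if b: q=s(*b); print('scene',onz(S,*q,z)[:2],'tri',*tri(T,p,S,q),end='')
    print()
# others footprint
for k,(u,v) in {'drift':(365,199),'bolt':(265,312),'mk_a':(424,231),'mk_b':(466,278)}.items(): print(k,onz(T,u,v,.008)[:2])
E
```

```text
b_rl top [0.6223 0.0986] scene [0.6186 0.0973] tri [0.6233 0.0995 0.0454] 0.0009344378762942339
b_rr top [0.6237 0.0009] scene [0.6199 0.0008] tri [0.6242 0.0017 0.0462] 0.0018577597543091263
b_fr top [0.4939 0.0003] scene [ 0.4882 -0.0028] tri [0.4949 0.0005 0.0417] 0.0004815709266650915
b_fl top [0.4932 0.096 ] scene [0.4885 0.0938] tri [0.4938 0.097  0.0437] 0.0008107048420070037
bed_fr top [ 0.4691 -0.1252] scene [ 0.4668 -0.1278] tri [ 0.4699 -0.1262  0.0405] 0.0011014811734052854
bed_rr top [ 0.5872 -0.1098] scene [ 0.5695 -0.1146] tri [ 0.5912 -0.1102  0.0225] 0.004562195106221645
bed_fl top [0.4481 0.0502] scene [0.4459 0.0471] tri [0.4489 0.0499 0.0404] 0.0013763535824817773
fence_f top [ 0.4639 -0.0337] scene [ 0.4638 -0.0347] tri [ 0.4642 -0.034   0.0581] 0.0007330715086504646
fence_r top [ 0.5753 -0.0193] 
grip_end top [ 0.5204 -0.1649] scene [ 0.5161 -0.1618] tri [ 0.5196 -0.1631  0.1681] 0.0046075857872687745
drift [ 0.6417 -0.0762]
bolt [0.4105 0.127 ]
mk_a [ 0.5732 -0.1949]
mk_b [ 0.4767 -0.2745]
```

move_arm --plan '[1,-1.1,0,0,0,0.1,2,-2.2,0,0,0,0.2,3,-3.2,0,0,0,0.3,4,-4.3,0,0,0,0.4,5,-5.4,0,0,0,0.47,6,-6.5,0,0,0,0.47,7,-7.6,0,0,0,0.47,8,-8.7,0,0,0,0.47,9.04,-9.76,0,0,0,0.47,9.04,-9.76,0,0,0,0.47]' --grip 60

```text
time_s: 1.45
eef_pos: [0.6215, 0.0802, 0.1962]
eef_rot: [-0.0, -0.061, 0.998, 0.0]
wrist_force: [1.0, 0.3, 0.7]
opening: 0.701
grasp_force: 0.0
```

move_arm --plan '[0,0,0,0,0,0,0,0,0,0,0,0,0,0,0,0,0,0]'

```text
time_s: 1.82
eef_pos: [0.6196, 0.0831, 0.1964]
eef_rot: [-0.0, -0.062, 0.998, 0.0]
wrist_force: [0.0, 0.4, 0.0]
opening: 0.702
grasp_force: 0.0
```

move_arm --plan '[0.65,-0.6,0,0,0,0,0.65,-0.6,-0.5,0,0,0,0.65,-0.6,-1.2,0,0,0,0.65,-0.6,-1.9,0,0,0,0.65,-0.6,-2.6,0,0,0,0.65,-0.6,-3.1,0,0,0,0.65,-0.6,-3.48,0,0,0,0.65,-0.6,-3.48,0,0,0]'

```text
time_s: 2.82
eef_pos: [0.6515, 0.0528, 0.0211]
eef_rot: [-0.001, -0.062, 0.998, 0.0]
wrist_force: [0.5, -0.3, -0.5]
opening: 0.699
grasp_force: 0.0
```

```bash
python3 - <<'E'
from h import *
a=snap('scene')['pixels'][...,::-1][150:350,240:420];b=snap('top')['pixels'][...,::-1][150:310,250:430]
a=cv2.resize(a,(400,444),interpolation=cv2.INTER_CUBIC);b=cv2.resize(b,(400,356));b=cv2.copyMakeBorder(b,0,88,0,0,cv2.BORDER_CONSTANT)
cv2.imwrite('pics/2.png',np.hstack([a,b]))
E
```

```text
(no output)
```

View pics/2.png

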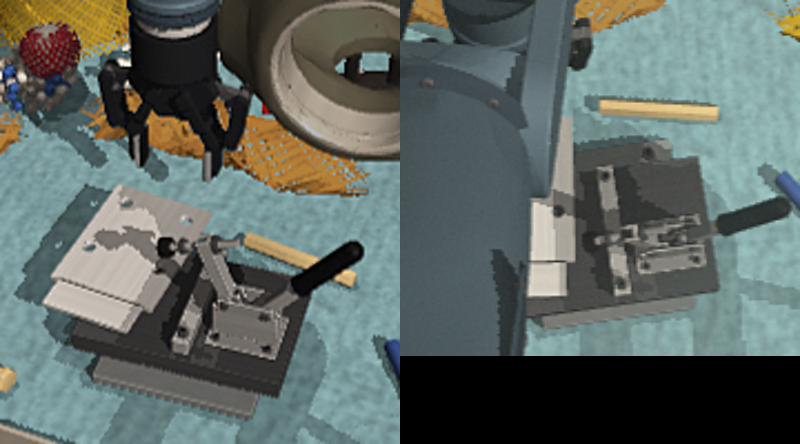

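The fingers stand behind the blank's rear end with both tips clear. The drift is also clear, to the right. I'll push along the block's -x, stopping short of the final position.

move_arm --plan '[-0.11,-0.014,0,0,0,0,-0.24,-0.03,0,0,0,0,-0.37,-0.046,0,0,0,0,-0.5,-0.062,0,0,0,0,-0.62,-0.077,0,0,0,0,-0.74,-0.092,0,0,0,0,-0.85,-0.105,0,0,0,0,-0.94,-0.116,0,0,0,0,-1.0,-0.124,0,0,0,0,-1.03,-0.127,0,0,0,0]'

```text
time_s: 4.18
eef_pos: [0.6013, 0.0455, 0.0224]
eef_rot: [0.0, -0.061, 0.998, -0.0]
wrist_force: [0.1, -0.5, 0.1]
opening: 0.702
grasp_force: 0.0
```

```bash
python3 - <<'E'
from h import *
a=snap('scene')['pixels'][...,::-1][200:350,240:420]
cv2.imwrite('pics/3.png',cv2.resize(a,None,fx=4,fy=4,interpolation=cv2.INTER_CUBIC))
E
```

```text
(no output)
```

View pics/3.png

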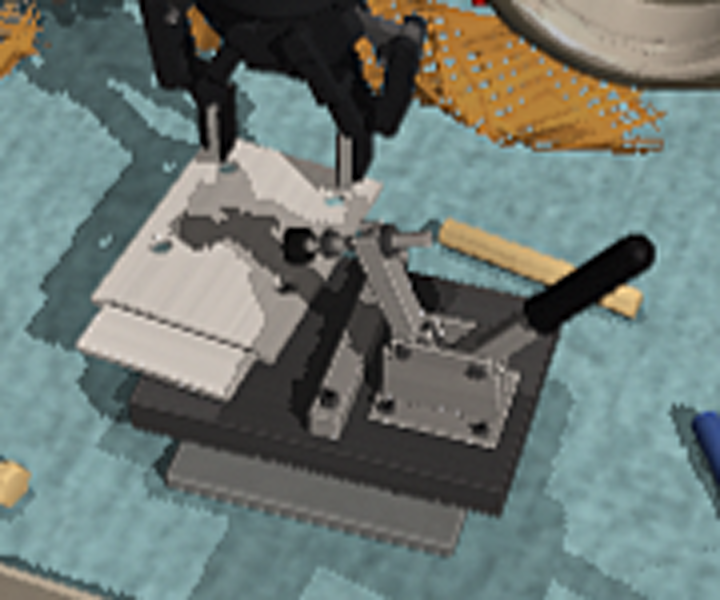

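```bash
python3 - <<'E'
from h import *
np.set_printoptions(precision=4,suppress=True)
S=ctrl.camera('scene')
s=lambda x,y:((x+.5)/4-.5+240,(y+.5)/4-.5+200)
ux=np.array([.9924,.1227]);uy=np.array([-.1227,.9924])
e=[onz(S,*s(x,y),.045)[:2] for x,y in((133,403),(505,490))]
e=[onz(S,*s(x,y),.045)[:2] for x,y in((131,382),(505,490))]
d=e[0]-e[1];print('edge',e,np.linalg.norm(d),'yaw',-d[0]/d[1])
for k,p in dict(fr=(268,362),fl=(95,298),rl=(237,140),rr=(382,183)).items():
    q=onz(S,*s(*p),.05)[:2];print(k,q,'x from edge',(q-e[1])@ux,'y',(q-e[1])@uy-.142)
print(proj(S,[.6013-.011,.0455,.03]))
E
```

```text
edge [array([0.4535, 0.0531]), array([ 0.468 , -0.1278])] 0.1815662419115675 yaw 0.08007110542140417
fr [ 0.4876 -0.0011] x from edge 0.03498012947971618 y -0.018602300850051948
fl [0.4893 0.0926] x from edge 0.04819206613880826 y 0.07414129268275824
rl [0.6185 0.0826] x from edge 0.17509410522062577 y 0.04835939059110397
rr [0.6204 0.0012] x from edge 0.16708029722392476 y -0.032641122993049776
[309.1073 255.4613]
```

```bash
python3 - <<'E'
from h import *
np.set_printoptions(precision=4,suppress=True)
S=snap('scene','pics/4.png');o=ctrl.get_obs();print(o['eef_pos'],o['wrist_force'])
for z in(.02,.03,.05,.07):
  print(z,[4*(proj(S,[x,y,z])-[240,200]) for x,y in((.5975,.075),(.605,.016))], onz(S,293.6,239.9,z)[:2],onz(S,327,245,z)[:2])
a=S['pixels'][...,::-1][200:290,270:350]
cv2.imwrite('pics/4.png',cv2.resize(a,None,fx=6.5,fy=6.5,interpolation=cv2.INTER_CUBIC))
E
```

```text
[0.6015 0.0455 0.0224] [-0.248  -0.4825  0.5501]
0.02 [array([232.2316, 210.1211]), array([341.2811, 234.5861])] [0.6279 0.1014] [0.6434 0.0302]
0.03 [array([231.4493, 196.165 ]), array([341.1706, 220.6029])] [0.6185 0.0959] [0.6338 0.0257]
0.05 [array([229.8553, 167.7295]), array([340.9455, 192.1051])] [0.5996 0.085 ] [0.6145 0.0166]
0.07 [array([228.221, 138.574]), array([340.7146, 162.8763])] [0.5807 0.0741] [0.5953 0.0075]
```

View pics/4.png

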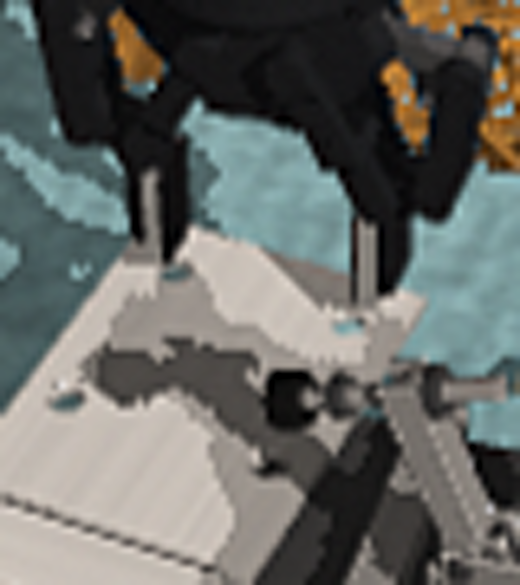

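The fingers are over the blank and it hasn't moved, so the open fingertips stand higher than I assumed. I'll back off and measure the tip height there.

move_arm --plan '[0.25,0.03,0,0,0,0,0.5,0.06,0,0,0,0,0.75,0.092,0,0,0,0,1.03,0.127,0,0,0,0,1.03,0.127,0,0,0,0]'

```text
time_s: 4.95
eef_pos: [0.6542, 0.0519, 0.0223]
eef_rot: [0.0, -0.061, 0.998, -0.0]
wrist_force: [-0.2, -0.2, -0.9]
opening: 0.704
grasp_force: 0.0
```

```bash
python3 - <<'E'
from h import *
np.set_printoptions(precision=4,suppress=True)
S=snap('scene');np.save('ret.npy',S['pixels']);o=ctrl.get_obs();p=o['eef_pos'];print(p,o['wrist_force'])
uy=np.array([-.1227,.9924]);ux=np.array([.9924,.1227])
for z in(.02,.03,.04,.05,.06,.07):
  print(z,[proj(S,[*(p[:2]-.011*ux+s*uy),z]).round(1) for s in(.03,.044,-.03,-.044)])
g=cv2.cvtColor(S['pixels'],cv2.COLOR_RGB2GRAY)
for r in range(210,246): print(r,' '.join('%3d'%v for v in g[r,290:346]))
E
```

```text
[0.6533 0.0519 0.0221] [-0.0353 -0.557  -1.3518]
0.02 [array([304.7, 239.6]), array([298.5, 238.2]), array([331.6, 245.5]), array([338. , 246.9])]
0.03 [array([304.6, 236.1]), array([298.4, 234.8]), array([331.6, 242. ]), array([338. , 243.4])]
0.04 [array([304.4, 232.6]), array([298.2, 231.2]), array([331.6, 238.5]), array([338.1, 239.9])]
0.05 [array([304.3, 229. ]), array([298. , 227.7]), array([331.6, 234.9]), array([338.1, 236.3])]
0.06 [array([304.1, 225.4]), array([297.8, 224.1]), array([331.6, 231.3]), array([338.2, 232.7])]
0.07 [array([303.9, 221.8]), array([297.6, 220.4]), array([331.6, 227.6]), array([338.2, 229. ])]
210  91  84  77  80  88  91  55  54  55   0  23  73 106 106  12  13   9  42 138 129 125 122 126 133 132 130 133 130 103 105 134 128  95  69  98 133 125 136 140 141  93  10  19  22  21  23  29  25  12  12  10  12  21  22  21  23
211  83  76  76  88  64  65 107 106  80   0  28 109 136  85  12  15   9  40 131 128 132 122 125 132 133 133 130 121 110 105 117 126 116  96 106 133 131 130 134 137 130  37  14  22  21  22  26  29  19  14   9  13  19  23  22  22
212 108
[... 7044 characters left out ...]
 140 147 155 156
243 184 186 191 195 191 143 117 126 138 152 166 159 165 193 161 161 164 165 149 149 147 149 151 153 155 154 150 149 152 154 151 148 149 150 149 149 149 149 149 147 143 148 149 147 145 143 139 137 134 132 126 133 144 151 156 150
244 186 190 192 189 189 188 160 164 163 168 199 193 193 194 196 196 200 195 143 146 148 150 151 154 154 150 150 151 155 151 149 146 147 149 149 148 148 149 150 147 146 151 153 144 142 144 145 145 147 146 145 150 152 153 149 144
245 188 191 189 186 185 189 194 196 195 195 190 189 191 191 193 194 196 194 158 145 148 151 154 155 152 149 150 152 152 149 146 148 149 147 149 149 149 152 149 144 144 147 148 144 142 144 151 155 154 154 159 163 156 146 139 136
```

move_arm --plan '[0,0,-0.12,0,0,0,0,0,-0.24,0,0,0,0,0,-0.36,0,0,0,0,0,-0.44,0,0,0,0,0,-0.44,0,0,0]'

```text
time_s: 5.62
eef_pos: [0.6525, 0.0519, -0.0002]
eef_rot: [-0.0, -0.061, 0.998, 0.0]
wrist_force: [0.1, -1.7, -0.0]
opening: 0.701
grasp_force: 0.0
```

move_arm --plan '[-0.1,-0.012,0,0,0,0,-0.2,-0.024,0,0,0,0,-0.3,-0.037,0,0,0,0,-0.4,-0.049,0,0,0,0,-0.5,-0.062,0,0,0,0,-0.58,-0.072,0,0,0,0,-0.6,-0.074,0,0,0,0]'

```text
time_s: 6.5
eef_pos: [0.6229, 0.0482, 0.0006]
eef_rot: [0.0, -0.061, 0.998, 0.0]
wrist_force: [2.4, 0.3, 0.3]
opening: 0.702
grasp_force: 0.7
```

```bash
python3 - <<'E'
from h import *
S=snap('scene');a=S['pixels'][...,::-1][200:330,250:370]
cv2.imwrite('pics/5.png',cv2.resize(a,None,fx=4.5,fy=4.5,interpolation=cv2.INTER_CUBIC))
E
```

```text
(no output)
```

View pics/5.png

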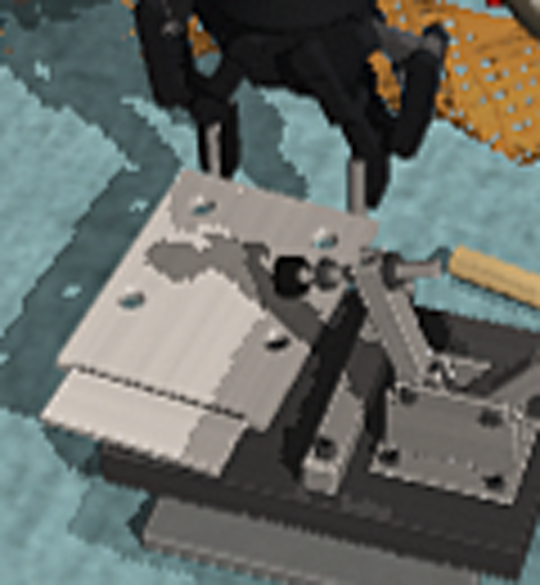

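The blank is being pushed now. The shoulders are at about (57,362) and (262,430) in the crop, and the rear corners at (183,170) and (376,225).

```bash
cat >> h.py <<'E'
ux=np.array([.9924,.1227]);uy=np.array([-.1227,.9924]);O=np.array([.5115,.0227])
def blk(p): d=np.array(p)[:2]-O; return np.array([d@ux,d@uy])
E
python3 - <<'E'
from h import *
np.set_printoptions(precision=4,suppress=True)
S=ctrl.camera('scene')
s=lambda x,y:((x+.5)/4.5-.5+250,(y+.5)/4.5-.5+200)
q={k:blk(onz(S,*s(*p),.05)) for k,p in dict(fr=(262,430),fl=(57,362),rl=(183,170),rr=(376,225)).items()}
print(q)
for a,b in(('fl','fr'),('rl','rr')): d=q[a]-q[b];print('yaw',-d[0]/d[1],np.linalg.norm(d))
for a,b in(('rl','fl'),('rr','fr')): d=q[a]-q[b];print('yaw',d[1]/d[0],np.linalg.norm(d))
print('mean',sum(q.values())/4,'tcp',blk(ctrl.get_obs()['eef_pos']))
E
```

```text
{'fr': array([-0.0377, -0.027 ]), 'fl': array([-0.0284,  0.068 ]), 'rl': array([0.1001, 0.0602]), 'rr': array([ 0.0925, -0.0347])}
yaw -0.09755671774018299 0.09539939259570215
yaw -0.0808442388077267 0.0951994931436168
yaw -0.06044281136509783 0.12877456593241815
yaw -0.05925227767892555 0.13035978995458006
mean [0.0316 0.0166] tcp [0.1137 0.0116]
```

move_arm --plan '[-0.08,-0.01,0,0,0,0,-0.16,-0.02,0,0,0,0,-0.24,-0.03,0,0,0,0,-0.32,-0.04,0,0,0,0,-0.4,-0.05,0,0,0,0,-0.47,-0.058,0,0,0,0,-0.53,-0.066,0,0,0,0,-0.57,-0.07,0,0,0,0,-0.58,-0.072,0,0,0,0]'

```text
time_s: 7.72
eef_pos: [0.5939, 0.0445, 0.0004]
eef_rot: [0.0, -0.061, 0.998, -0.0]
wrist_force: [1.1, -0.4, 1.2]
opening: 0.702
grasp_force: 1.1
```

move_arm --plan '[0.1,0.012,0,0,0,0,0.4,0.05,0,0,0,0,0.4,0.05,0.6,0,0,0,0.4,0.5,1.5,0,0,-0.15,0.4,1.2,2.2,0,0,-0.3,0.2,1.9,2.4,0,0,-0.45,-0.4,2.5,2.4,0,0,-0.6,-1.2,2.7,2.4,0,0,-0.78,-1.6,2.7,2.4,0,0,-0.96,-1.6,2.7,2.4,0,0,-1.14]'

```text
time_s: 8.98
eef_pos: [0.5117, 0.18, 0.1198]
eef_rot: [-0.001, 0.489, 0.872, -0.001]
wrist_force: [0.4, -0.6, 0.0]
opening: 0.703
grasp_force: 0.0
```

move_arm --plan '[0,0,0,0,0,-0.15,0,0,0,0,0,-0.3,0,-0.3,-0.2,0,0,-0.426,-0.07,-0.9,-0.6,0,0,-0.426,-0.07,-1.1,-1.2,0,0,-0.426,-0.07,-1.1,-1.8,0,0,-0.426,-0.07,-1.1,-2.2,0,0,-0.426,-0.07,-1.1,-2.4,0,0,-0.426,-0.07,-1.1,-2.4,0,0,-0.426]'

```text
time_s: 10.1
eef_pos: [0.5098, 0.1246, -0.0002]
eef_rot: [-0.001, 0.661, 0.751, -0.001]
wrist_force: [-0.6, -0.1, 0.5]
opening: 0.702
grasp_force: 0.0
```

```bash
python3 - <<'E'
from h import *
S=snap('scene');T=snap('top')
np.set_printoptions(precision=4,suppress=True);o=ctrl.get_obs();print(o['eef_pos'],o['eef_rot'],blk(o['eef_pos']))
a=cv2.resize(S['pixels'][...,::-1][200:330,250:370],None,fx=3.3,fy=3.3,interpolation=cv2.INTER_CUBIC)
b=cv2.resize(T['pixels'][...,::-1][190:320,265:385],None,fx=3.3,fy=3.3,interpolation=cv2.INTER_CUBIC)
cv2.imwrite('pics/6.png',np.hstack([a,b]))
E
```

```text
[0.511  0.1246 0.001 ] [0.0003 0.6608 0.7506 0.0003] [0.012  0.1012]
```

View pics/6.png

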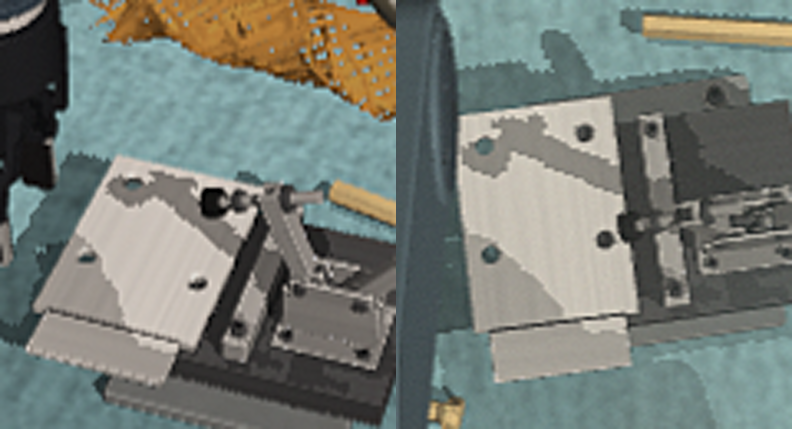

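The blank now looks square to the block. In the top crop its right side runs (612,97) to (637,315), and the fence face runs (640,115) to (668,303). Next is the side push toward the fence.

move_arm --plan '[0.015,-0.12,0,0,0,0,0.03,-0.24,0,0,0,0,0.042,-0.34,0,0,0,0,0.053,-0.43,0,0,0,0,0.064,-0.52,0,0,0,0,0.075,-0.61,0,0,0,0,0.085,-0.69,0,0,0,0,0.093,-0.75,0,0,0,0,0.096,-0.78,0,0,0,0,0.096,-0.78,0,0,0,0]'

```text
time_s: 11.45
eef_pos: [0.5152, 0.0853, 0.0004]
eef_rot: [0.0, 0.661, 0.751, -0.0]
wrist_force: [-1.2, -0.0, -0.2]
opening: 0.701
grasp_force: 0.1
```

move_arm --plan '[0.0025,-0.02,0,0,0,0,0.005,-0.04,0,0,0,0,0.005,-0.04,0,0,0,0]'

```text
time_s: 11.82
eef_pos: [0.5155, 0.0835, 0.0004]
eef_rot: [0.0, 0.661, 0.751, -0.0]
wrist_force: [-0.6, 1.4, 0.8]
opening: 0.701
grasp_force: 0.6
```

move_arm --plan '[0.0025,-0.02,0,0,0,0,0.005,-0.03,0,0,0,0,0.005,-0.03,0,0,0,0]'

```text
time_s: 12.2
eef_pos: [0.5157, 0.082, 0.0004]
eef_rot: [0.0, 0.661, 0.751, -0.0]
wrist_force: [0.1, 0.9, -0.5]
opening: 0.699
grasp_force: 0.6
```

move_arm --plan '[0.002,-0.015,0,0,0,0,0.0025,-0.02,0,0,0,0,0.0025,-0.02,0,0,0,0]'

```text
time_s: 12.58
eef_pos: [0.5157, 0.0814, 0.0004]
eef_rot: [-0.0, 0.661, 0.751, 0.0]
wrist_force: [-0.6, 4.1, -1.1]
opening: 0.702
grasp_force: 2.1
```

move_arm --plan '[0.002,-0.015,0,0,0,0,0.0025,-0.02,0,0,0,0,0.0025,-0.02,0,0,0,0]'

```text
time_s: 12.95
eef_pos: [0.5156, 0.0812, 0.0004]
eef_rot: [-0.001, 0.661, 0.751, 0.0]
wrist_force: [-2.0, 6.7, 1.3]
opening: 0.703
grasp_force: 4.2
```

The force rises while the position stalls, so the blank is on the fence. I'll go back round behind the rear end for the final x trim.

move_arm --plan '[-0.02,0.15,0,0,0,0,-0.04,0.5,0,0,0,0,0,0.6,0.8,0,0,0.15,0.3,0.6,1.8,0,0,0.33,0.9,0.6,2.4,0,0,0.5,1.6,0.4,2.4,0,0,0.68,2,0.1,2.4,0,0,0.86,2,-0.3,2.4,0,0,1.04,2,-0.7,2.4,0,0,1.22,2,-0.92,2.4,0,0,1.4]'

```text
time_s: 14.2
eef_pos: [0.616, 0.0338, 0.1202]
eef_rot: [-0.0, 0.019, 1.0, -0.0]
wrist_force: [-0.4, 0.3, 0.0]
opening: 0.702
grasp_force: 0.0
```

```bash
python3 - <<'E'
from h import *
S=snap('scene');T=snap('top');np.save('S7.npy',S['pixels']);np.save('T7.npy',T['pixels'])
np.set_printoptions(precision=4,suppress=True);o=ctrl.get_obs();print(o['eef_pos'],o['eef_rot'],blk(o['eef_pos']))
a=cv2.resize(S['pixels'][...,::-1][230:350,245:375],None,fx=6,fy=5,interpolation=cv2.INTER_CUBIC)
cv2.imwrite('pics/7.png',a)
E
```

```text
[0.616  0.0336 0.1203] [-0.      0.0218  0.9998 -0.0003] [ 0.1051 -0.002 ]
```

View pics/7.png

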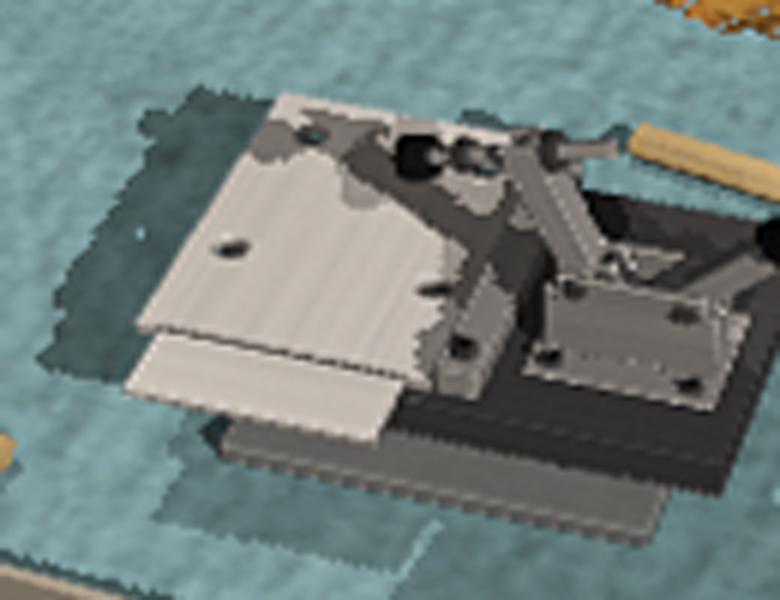

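The blank is flush along the fence. The fold line runs (165,330) to (400,375) and the bed's upper front edge (410,403) to (720,455) in the crop. I'll measure the remaining x offset with sub-pixel line fits.

```bash
python3 - <<'E'
import numpy as np,cv2
g=cv2.cvtColor(np.load('S7.npy'),cv2.COLOR_RGB2GRAY).astype(int)
print('scene fold');
for u in (275,285,295,305): c=round(295.5+(u-272)*.235); print(u,c-5,g[c-5:c+6,u])
print('scene edge')
for u in (318,326,334,342,350,358): c=round(311+(u-314)*.205); print(u,c-6,g[c-6:c+9,u])
g=cv2.cvtColor(np.load('T7.npy'),cv2.COLOR_RGB2GRAY).astype(int)
print('top edge')
for u in range(290,400,8): print(u,g[276:300,u])
E
```

```text
scene fold
275 291 [187 188 187 190 157 104 199 192 187 188 190]
285 294 [187 187 187 176 124 118 196 183 184 188 189]
295 296 [188 188 190 194 161  88 193 187 183 185 188]
305 298 [192 193 191 190 177 131 148 190 183 184 189]
scene edge
318 306 [111 109  87  42  50  54  41  46  45  44  40  54  88 100  97]
326 307 [ 43  42  46  48  48  50  56  44  45  46  45  41  55  89 100]
334 309 [ 49  48  50  50  47  53  60  42  44  46  44  39  53  88 100]
342 311 [ 48  47  50  50  48  52  58  43  44  45  43  41  52  82 100]
350 312 [49 49 47 48 49 46 48 55 42 44 44 43 39 51 83]
358 314 [49 49 49 49 49 45 49 54 44 43 43 43 39 51 94]
top edge
290 [97 97 97 96 95 95 94 97 97 97 95 99 94 97 98 99 97 97 96 95 96 97 98 95]
298 [ 97  96  97  94  95  94  98  97  96  98  97  96  96  98  96  95  98  99
  97  96 100 100  96 100]
306 [94 94 92 92 94 95 96 94 94 95 93 95 95 96 95 97 95 95 98 93 94 93 94 96]
314 [85 86 84 85 82 84 87 86 84 87 86 87 84 81 82 79 83 82 83 79 77 80 78 75]
322 [205 205 205 203 202 203 202 202 203 215  55 216 203 201 196 201 202 204
 207 204 200 202 205 203]
330 [200 200 204 200 20
[... 203 characters left out ...]
  86  94 118  91  83  83  78  75 118 124 120 117 121 111
 135 142 144 143 135 137]
354 [ 71  70  72  70  68  91  77  75  78  73  89 121 119 120 119 123 105 140
 143 144 133 127 128 125]
362 [ 78  80  78  77  80  81  82  79  70  95 124 124 118 119 126 103 136 140
 136 139 142 140 139 136]
370 [ 76  81  83  83  79  83  80  62 110 122 122 121 117 134 105 135 135 134
 135 139 142 145 141 133]
378 [ 81  84  84  84  83  81  59 112 123 120 121 121 132 110 137 138 140 142
 139 139 143 143 140 141]
386 [ 84  82  84  84  80  58 146 148 145 145 142 138 140 141 138 137 140 140
 142 138 139 136 135 135]
394 [139 148 126 127 136 136 139 139 142 141 139 139 138 140 143 144 149 149
 146 145 145 144 145 140]
```

```bash
python3 - <<'E'
from h import *
np.set_printoptions(precision=4,suppress=True)
S=ctrl.camera('scene');T=ctrl.camera('top')
f=[blk(onz(S,u,v,.05)) for u,v in((275,295.75),(285,298.5),(295,300.8),(305,303.4))]
e=[blk(onz(S,u,v,.045)) for u,v in((326,313),(334,315),(342,317),(350,319),(358,321))]
F,E=np.array(f),np.array(e)
for n,A in(('fold',F),('edge',E)): k=np.polyfit(A[:,1],A[:,0],1);print(n,A.mean(0),'yaw',-k[0],'at y-.05',np.polyval(k,-.05))
f=np.array([blk(onz(T,u,v,.05)) for u,v in((322,286),(330,285),(338,284))])
for z,dv in((.045,-1),(.045,0),(.015,0.5)):
  e=np.array([blk(onz(T,u,v+dv,z)) for u,v in((354,285),(362,284),(370,283),(378,282),(386,281))])
  print('top',f.mean(0),-np.polyfit(f[:,1],f[:,0],1)[0],e.mean(0),-np.polyfit(e[:,1],e[:,0],1)[0])
E
```

```text
fold [-0.0579  0.0006] yaw -0.0024822908083366405 at y-.05 -0.05806189110332545
edge [-0.0636 -0.1005] yaw 0.0028652603078429643 at y-.05 -0.06369614069107962
top [-0.0547 -0.0191] -0.002714873995680228 [-0.0583 -0.0965] -0.0027067689797345635
top [-0.0547 -0.0191] -0.002714873995680228 [-0.0602 -0.0962] -0.0027027210380112304
top [-0.0547 -0.0191] -0.002714873995680228 [-0.0583 -0.0987] -0.002700698207210921
```

move_arm --plan '[0,0,0,0,0,0.167,0,0,-0.6,0,0,0.167,0,0,-1.2,0,0,0.167,0,0,-1.8,0,0,0.167,0,0,-2.2,0,0,0.167,0,0,-2.4,0,0,0.167,0,0,-2.4,0,0,0.167]'

```text
time_s: 15.28
eef_pos: [0.6158, 0.0343, 0.0001]
eef_rot: [-0.0, -0.061, 0.998, 0.0]
wrist_force: [1.0, -0.4, 0.4]
opening: 0.708
grasp_force: 0.0
```

move_arm --plan '[-0.07,-0.009,0,0,0,0,-0.14,-0.017,0,0,0,0,-0.21,-0.026,0,0,0,0,-0.28,-0.035,0,0,0,0,-0.34,-0.042,0,0,0,0,-0.39,-0.048,0,0,0,0,-0.42,-0.052,0,0,0,0,-0.44,-0.054,0,0,0,0,-0.44,-0.054,0,0,0,0]'

```text
time_s: 16.4
eef_pos: [0.594, 0.0313, 0.0004]
eef_rot: [0.0, -0.062, 0.998, -0.0]
wrist_force: [0.7, -0.5, -0.7]
opening: 0.703
grasp_force: 0.3
```

```bash
python3 - <<'E'
from h import *
o=ctrl.get_obs();print(o['eef_pos'],o['eef_rot'],o['wrist_force'],blk(o['eef_pos']))
E
```

```text
[5.94036958e-01 3.13258818e-02 4.26217073e-04] [ 6.53278224e-05 -6.15211370e-02  9.98105778e-01 -3.03106048e-05] [ 0.69468503 -0.50711703 -0.72355145] [ 0.08296807 -0.00156696]
```

move_arm --plan '[-0.02,-0.0025,0,0,0,0,-0.04,-0.005,0,0,0,0,-0.055,-0.007,0,0,0,0,-0.055,-0.007,0,0,0,0]'

```text
time_s: 16.9
eef_pos: [0.5912, 0.031, 0.0004]
eef_rot: [0.0, -0.062, 0.998, -0.0]
wrist_force: [1.2, 0.7, 0.0]
opening: 0.702
grasp_force: 0.5
```

```bash
cat > meas.py <<'E'
from h import *
np.set_printoptions(precision=4,suppress=True)
o=ctrl.get_obs();print(blk(o['eef_pos']),o['wrist_force'])
S=ctrl.camera('scene');g=cv2.cvtColor(S['pixels'],cv2.COLOR_RGB2GRAY).astype(float)
F=[];E=[]
for u in range(274,308,2):   # dark fold line in the bright plate
    c=round(296+(u-275)*.253);r=np.arange(c-3,c+11);w=np.clip(160-g[r,u],0,None)
    if w.sum()>40: F.append(blk(onz(S,u,(w*r).sum()/w.sum(),.05)))
for u in range(326,360,2):   # highlight on the bed's edge
    c=313+(u-326)*.25;r=np.arange(round(c)-2,round(c)+3);w=np.clip(g[r,u]-51,0,None)
    if w.sum()>2: E.append(blk(onz(S,u,(w*r).sum()/w.sum(),.045)))
for n,A in(('fold',np.array(F)),('edge',np.array(E))):
    k=np.polyfit(A[:,1],A[:,0],1);res=A[:,0]-np.polyval(k,A[:,1]);print(n,len(A),A.mean(0),'yaw',-k[0],'x(-.05)',np.polyval(k,-.05),res.std())
T=ctrl.camera('top');g=cv2.cvtColor(T['pixels'],cv2.COLOR_RGB2GRAY).astype(int)
for u in(322,330,338): print(u,280,g[280:296,u])
u=270;g=cv2.cvtColor(S['pixels'],cv2.COLOR_RGB2GRAY)
for u in(280,300): print(u,292,g[292:312,u])
E
python3 meas.py
```

```text
[ 0.0801 -0.0015] [1.1929 0.7113 0.022 ]
fold 17 [-0.0641 -0.0018] yaw -0.06063664934610119 x(-.05) -0.06705113766978227 0.0016800258773818192
edge 11 [-0.0629 -0.1044] yaw 0.01023177745385162 x(-.05) -0.06340662883601594 0.0006316653012136248
322 280 [ 83  81  79  78  80  73  67 124  88 106 130 143 145 143 146 147]
330 280 [108 110 120 135 154 175 182  91  95 165 160 158 159 163 164 163]
338 280 [164 165 165 169 170 176  88 125 165 160 161 164 164 161 165 165]
280 292 [192 195 196 196 196 201 169  80 168 200 193 192 196 198 198 196 195 198
 199 202]
300 292 [193 196 196 194 183 145 148 150 150 150 154 129  55 118 151 145 146 148
 151 150]
```

```bash
python3 - <<'E'
from h import *
S=ctrl.camera('scene');T=ctrl.camera('top')
print([blk(onz(S,u,v,.05)).round(4) for u,v in((280,299.0),(300,304.0))],[blk(onz(T,u,v,.05)).round(4) for u,v in((330,287.45),(338,286.35))])
E
```

```text
[array([-0.0622,  0.0184]), array([-0.0622, -0.0206])] [array([-0.0594, -0.0185]), array([-0.0592, -0.034 ])]
```

The top view puts the fold line about 0.5 mm short and the scene view about 1.5 mm short, so I'll trim by another 0.7 mm, then back off.

move_arm --plan '[-0.008,-0.001,0,0,0,0,-0.015,-0.002,0,0,0,0,-0.015,-0.002,0,0,0,0]'

```text
time_s: 17.48
eef_pos: [0.5906, 0.0309, 0.0004]
eef_rot: [0.0, -0.062, 0.998, -0.0]
wrist_force: [1.7, 0.6, 0.9]
opening: 0.706
grasp_force: 0.8
```

move_arm --plan '[0.05,0.006,0,0,0,0,0.3,0.037,0,0,0,0,0.4,0.05,0,0,0,0,0.4,0.05,0.5,0,0,0,0.4,0.05,1.2,0,0,0,0.4,0.4,2,0,0,0,0.4,1,2.8,0,0,0,0,1.8,3.2,0,0,0,-0.7,2.5,3.3,0,0,0,-0.7,2.5,3.3,0,0,0]'

```text
time_s: 18.73
eef_pos: [0.5539, 0.1585, 0.1661]
eef_rot: [0.0, -0.063, 0.998, 0.0]
wrist_force: [0.5, 0.2, -0.3]
opening: 0.702
grasp_force: 0.0
```

```bash
python3 - <<'E'
from h import *
np.set_printoptions(precision=4,suppress=True)
o=ctrl.get_obs();print(o['eef_pos'])
S=ctrl.camera('scene');g=cv2.cvtColor(S['pixels'],cv2.COLOR_RGB2GRAY).astype(int)
for u in(275,285,295,305): c=round(298+(u-275)*.25);r=g[c-4:c+5,u];print(u,c-4,r)
# plate/fence gap in both views: rows across the right side
T=ctrl.camera('top');h=cv2.cvtColor(T['pixels'],cv2.COLOR_RGB2GRAY).astype(int)
for u in(310,322,330,338): print(u,282,h[282:294,u])
for v in(230,265,275): print('row',v,330,h[v,330:352])
print([blk(onz(T,u,v,.05)) for u,v in((340,265),(340,230))])
E
```

```text
[0.5539 0.1585 0.1661]
275 294 [137 138 141 124  70 117 150 143 142]
285 296 [137 138 140 147 120  67 154 140 140]
295 299 [139 155 195 171 100 153 190 186 188]
305 302 [182 185 195 164  91 194 183 183 185]
310 282 [156 156 157 159 155 158 161 169  80 137 163 158]
322 282 [160 159 158 158 158 161 155  62 165 156 156 156]
330 282 [192 194 193 195 201 158  71 196 190 188 189 195]
338 282 [196 195 197 202 156 100 194 188 186 186 194 192]
row 230 330 [ 37  79 160 188 129 135 134 133 126 102  92  58  79  83 124 158  84  49
  62  64  65  62]
row 265 330 [198 194 195 164  62  52  57  55  85 131 133 134 127  95  97 167 158 159
 156 159 170 164]
row 275 330 [193 198 193 189 194 194 192 197 193 196 182 126 134 139 125  66  94  82
  70  64  90 111]
[array([-0.0187, -0.0433]), array([ 0.0499, -0.0524])]
```

The fold line is within 1 mm of the edge in both views, and no gap shows at the fence. Next I'll shut the fingers and go over the clamp handle.

move_arm --plan '[0,0,0.6,0,0,-0.17,0,0,0.88,0,0,-0.35,-0.1,-0.8,0.88,0,0,-0.52,-0.2,-1.6,0.88,0,0,-0.7,-0.3,-2.5,0.88,0,0,-0.87,-0.4,-3.4,0.88,0,0,-1.05,-0.5,-4.3,0.88,0,0,-1.22,-0.6,-5.1,0.88,0,0,-1.4,-0.77,-5.79,0.88,0,0,-1.57,-0.77,-5.79,0.88,0,0,-1.57]' --grip 0

```text
time_s: 20.08
eef_pos: [0.5166, -0.1372, 0.209]
eef_rot: [-0.0, 0.664, 0.748, -0.0]
wrist_force: [-0.9, -0.6, 0.1]
opening: -0.004
grasp_force: 0.0
```

move_arm --plan '[0,0,0,0,0,0,0,0,0,0,0,0,0,0,0,0,0,0]'

```text
time_s: 20.45
eef_pos: [0.5172, -0.1328, 0.2093]
eef_rot: [-0.0, 0.661, 0.75, 0.0]
wrist_force: [-0.6, 0.1, -0.7]
opening: -0.001
grasp_force: 0.0
```

```bash
python3 - <<'E'
from h import *
o=ctrl.get_obs();p=o['eef_pos'];print(p,blk(p),o['eef_rot'],o['opening'])
S=ctrl.camera('scene');g=cv2.cvtColor(S['pixels'],cv2.COLOR_RGB2GRAY).astype(int)
u,v=proj(S,p);print('tcp px',u,v)
u=int(round(u))
for r in range(int(v)-40,int(v)+25,2): print(r,g[r,u-16:u+17:2])
E
```

```text
[ 0.51716918 -0.13278819  0.20934532] [-0.01345231 -0.15500209] [-6.03688886e-05  6.61252811e-01  7.50163125e-01  4.32889355e-05] -0.0010784521368255647
tcp px 384.9069844558948 237.10868442692677
197 [157 162   5  30  34  81  75  75  48  27  28  19  17  19  16  92  82]
199 [154 169   0  23  31  65  66  72  34  30  32  27  19  19  33 107  81]
201 [120 173  69   5  17  41  48  54  20  25  24  22  21  14 115 167 161]
203 [ 64 119 187   0   7  19  17  20  10  14  16  21  20  12 181 159 155]
205 [ 52  73 123  21   7  17  11  14  11   8  11  22  20  27 172 159 156]
207 [ 34  51  64 116   0   6  12   9   9   8   8  22  24  84 163 158 156]
209 [ 98  37  47  67  73  59  31   9  11  12   9  13  34  79 150 152 150]
211 [124 125  78  34  52  83  56  11  26   9  13  16 111  93 166 164 170]
213 [119 127 132 103  37  44  47  21  24  18  17  58 116 109 163 162 128]
215 [133 124 119 144 135  77  48  23  19  22  19  76 111 178 163 163 155]
217 [119 125 134 134 135 128  55  20  21  22  18 102 113 116 156 141 155]
219 [135 135 125 120 124 121  23  22  14  23  15 106 115  48  54  69  81]
221 [130 118 12
[... 838 characters left out ...]
7 147 158 147 146 144 136 154 142]
245 [151 146 149 139 131 128 132 146 146 155 152 127 138 138 144 138 146]
247 [143 144 138 140 146 142 141 142 149 139 145 133 139 141 148 141 138]
249 [139 140 142 139 145 141 139 133 140 147 147 138 145 139 141 143 144]
251 [151 152 141 138 150 150 142 143 147 156 152 152 147 141 134 148 145]
253 [140 142 132 143 165 150 138 142 150 153 146 145 147 143 142 156 151]
255 [145 139 133 147 146 139 140 151 144 142 149 142 145 137 148 151 145]
257 [142 135 142 147 143 136 149 148 138 137 140 140 148 150 147 146 145]
259 [141 141 144 147 144 144 156 147 139 148 146 150 145  82   0   1  48]
261 [165 144 145 152 140 138 148 141 134 144 160 141  13   4  15  18  11]
```

The tips really stand about 35 mm above the reported TCP. I'll descend over the grip, feel for contact, then follow the arc.

move_arm --plan '[0,0,-0.4,0,0,0,0,0,-0.8,0,0,0,0,0,-1.2,0,0,0,0,0,-1.5,0,0,0,0,0,-1.6,0,0,0,0,0,-1.6,0,0,0]'

```text
time_s: 21.25
eef_pos: [0.517, -0.1335, 0.1294]
eef_rot: [-0.0, 0.662, 0.75, -0.0]
wrist_force: [-0.6, -0.3, 0.1]
opening: 0.002
grasp_force: 0.0
```

move_arm --plan '[0,0,-0.06,0,0,0,0,0,-0.12,0,0,0,0,0,-0.18,0,0,0,0,0,-0.18,0,0,0]'

```text
time_s: 21.75
eef_pos: [0.5168, -0.1335, 0.1201]
eef_rot: [-0.0, 0.662, 0.75, -0.0]
wrist_force: [0.3, 0.5, -0.9]
opening: 0.001
grasp_force: 0.0
```

move_arm --plan '[0,-0.02,-0.06,0,0,0,0,-0.04,-0.12,0,0,0,0,-0.06,-0.18,0,0,0,0,-0.06,-0.18,0,0,0]'

```text
time_s: 22.25
eef_pos: [0.5167, -0.1366, 0.1109]
eef_rot: [-0.0, 0.662, 0.75, -0.0]
wrist_force: [-0.8, -0.0, -0.4]
opening: -0.001
grasp_force: 0.0
```

move_arm --plan '[0,-0.02,-0.06,0,0,0,0,-0.04,-0.12,0,0,0,0,-0.06,-0.18,0,0,0,0,-0.06,-0.18,0,0,0]'

```text
time_s: 22.75
eef_pos: [0.5166, -0.1395, 0.1019]
eef_rot: [-0.0, 0.662, 0.75, -0.0]
wrist_force: [-0.1, -1.5, -0.4]
opening: -0.0
grasp_force: 0.0
```

```bash
python3 - <<'E'
from h import *
o=ctrl.get_obs();p=o['eef_pos'];print(p,blk(p),o['wrist_force'])
S=ctrl.camera('scene');g=cv2.cvtColor(S['pixels'],cv2.COLOR_RGB2GRAY).astype(int)
# dark grip end compared with the first picture
g0=cv2.cvtColor(cv2.imread('pics/scene0.png'),cv2.COLOR_BGR2GRAY).astype(int)
u,v=proj(S,p);print(u,v)
for r in range(236,292,2): print(r,''.join('#' if x<40 else '.' for x in g0[r,360:412]),''.join('#' if x<40 else '.' for x in g[r,360:412]))
E
```

```text
[ 0.51664734 -0.139521    0.10194713] [-0.01479629 -0.1616197 ] [-0.05870142 -1.46207717 -0.36680137]
384.1056417503803 283.8832649014075
236 .................................................... .................#####.....##############...........
238 .................................................... .................#####....###############...........
240 .................................................... .................#####.....#############............
242 .................................................... .................####.......###########.............
244 .................................................... .................####......###########..............
246 .................................................... .................###.......###########..............
248 .................................................... .................###.......##########...............
250 .................................................... ................###........##########...............
252 .................................................... ..............#####......
[... 1417 characters left out ...]
...#########################............
280 ............#########............................... ...............####################.................
282 ..............######................................ ...............#############........................
284 .................................................... ................########............................
286 .................................................... ..................#.................................
288 .................#.................................. ....................................................
290 ................#................................... ................#...................................
```

The handle is turning down with the finger on its grip, so I'll continue along the arc.

move_arm --plan '[0.01,-0.06,-0.07,0,0,0,0.02,-0.12,-0.14,0,0,0,0.03,-0.18,-0.21,0,0,0,0.035,-0.24,-0.28,0,0,0,0.035,-0.24,-0.28,0,0,0]'

```text
time_s: 23.42
eef_pos: [0.5184, -0.1517, 0.0879]
eef_rot: [-0.0, 0.662, 0.749, -0.0]
wrist_force: [-0.3, -0.4, -0.0]
opening: -0.0
grasp_force: 0.0
```

move_arm --plan '[0.01,-0.05,-0.07,0,0,0,0.015,-0.1,-0.14,0,0,0,0.02,-0.14,-0.21,0,0,0,0.03,-0.18,-0.28,0,0,0,0.03,-0.18,-0.28,0,0,0]'

```text
time_s: 24.05
eef_pos: [0.5201, -0.1606, 0.0741]
eef_rot: [-0.0, 0.662, 0.75, -0.0]
wrist_force: [-0.7, 0.5, 0.5]
opening: -0.003
grasp_force: 0.3
```

move_arm --plan '[0.005,-0.03,-0.05,0,0,0,0.01,-0.06,-0.1,0,0,0,0.015,-0.09,-0.15,0,0,0,0.02,-0.1,-0.2,0,0,0,0.02,-0.1,-0.2,0,0,0]'

```text
time_s: 24.68
eef_pos: [0.5212, -0.166, 0.0641]
eef_rot: [0.0, 0.662, 0.75, -0.0]
wrist_force: [0.9, -0.0, 0.4]
opening: -0.004
grasp_force: 0.0
```

```bash
cat > hand.py <<'E'
from h import *
o=ctrl.get_obs();p=o['eef_pos'];print(p,blk(p),o['wrist_force'])
S=ctrl.camera('scene');g=cv2.cvtColor(S['pixels'],cv2.COLOR_RGB2GRAY).astype(int)
for th in(.92,.5,.3,.2,.1,.07): # predicted grip end
    q=O+ux*-.015+uy*(-.119-.11*np.cos(th));print(th,proj(S,[*q,.081+.11*np.sin(th)]).round(1))
for r in range(250,312,2): print(r,''.join('#' if x<40 else '.' for x in g[r,350:430]))
E
python3 hand.py
```

```text
[ 0.52116936 -0.16595934  0.06409411] [-0.01355263 -0.18841196] [ 0.90160025 -0.03355589  0.42778987]
0.92 [401.1 259.8]
0.5 [416.7 278.4]
0.3 [420.4 287.7]
0.2 [421.2 292.2]
0.1 [421.4 296.7]
0.07 [421.4 298. ]
250 .........................................#########################..............
252 .........................................#########################..............
254 .........................................########################...............
256 .........................................#######....#############...............
258 ..........................................######..##############................
260 ..........................................#####....#############................
262 ..........................................#####......##########.................
264 .........................................#####.......#########..................
266 .........................................#####......##########..................
268 ..........................................###.......#########...................
270 ##................................
[... 1046 characters left out ...]
############........
296 .......................................#################################........
298 ......................................................##################........
300 .......................#............................................#...........
302 ................................................................................
304 ................................................................................
306 ........###..........#.........................................##...............
308 ................................................................##..............
310 ................................................................##..............
```

move_arm --plan '[0,-0.02,-0.03,0,0,0,0,-0.03,-0.06,0,0,0,0,-0.03,-0.06,0,0,0]'

```text
time_s: 25.1
eef_pos: [0.5211, -0.1672, 0.0612]
eef_rot: [-0.0, 0.662, 0.75, -0.0]
wrist_force: [0.1, 0.2, 0.4]
opening: -0.0
grasp_force: 0.0
```

move_arm --plan '[0,0,-0.02,0,0,0,0,0,-0.04,0,0,0,0,0,-0.04,0,0,0]'

```text
time_s: 25.48
eef_pos: [0.5213, -0.1672, 0.0597]
eef_rot: [0.0, 0.662, 0.75, -0.0]
wrist_force: [-0.9, -0.9, 3.4]
opening: -0.001
grasp_force: 1.4
```

Force is beginning to rise, either from the stop or the over-centre peak. I'll keep pressing in small steps.

move_arm --plan '[0,0,-0.02,0,0,0,0,0,-0.03,0,0,0,0,0,-0.03,0,0,0]'

```text
time_s: 25.85
eef_pos: [0.5215, -0.1673, 0.0593]
eef_rot: [0.0, 0.662, 0.75, -0.0]
wrist_force: [-4.2, 2.1, 12.1]
opening: 0.002
grasp_force: 6.1
```

move_arm --plan '[0,0,-0.02,0,0,0,0,0,-0.03,0,0,0,0,0,-0.03,0,0,0]'

```text
time_s: 26.22
eef_pos: [0.5216, -0.1673, 0.059]
eef_rot: [0.0, 0.662, 0.75, -0.0]
wrist_force: [-8.5, 4.0, 21.2]
opening: -0.003
grasp_force: 10.8
```

```bash
python3 hand.py | sed -n '1,2p;19,34p'
```

```text
[ 0.52161048 -0.1673146   0.05897812] [-0.01328115 -0.18981105] [-8.47515214  3.97001551 21.24445266]
0.92 [401.1 259.8]
272 ############..............................###.......##########..................
274 #####################....................####............###....................
276 .#######################...............#####.......####..##.....................
278 ......#..#################.............#####.......########.....................
280 ...........################............#####......########......................
282 ................############.............################.......................
284 ..........##.....############.................###########.......................
286 ........##....................................#########.........................
288 .................................####.........########..........................
290 ................................############.#########..........................
292 ................................#####################...####....................
294 ...............................####################.....##############..........
296 ................................########################################........
298 ............................................############################........
300 .......................#...............................#################........
302 ................................................................######..........
```

A stiff 21 N with no further travel means the handle is on its stop. I'll back off upward and check that it stays down and the blank hasn't moved.

move_arm --plan '[0,0,0.06,0,0,0,0,0,0.2,0,0,0,0,0,0.6,0,0,0,0,0,1.2,0,0,0,0,0,2,0,0,0,0,-0.4,2.8,0,0,0,0,-0.8,3.2,0,0,0,0,-0.8,3.2,0,0,0]'

```text
time_s: 27.28
eef_pos: [0.5221, -0.2086, 0.2181]
eef_rot: [0.002, 0.663, 0.749, 0.0]
wrist_force: [-0.7, 0.4, -0.8]
opening: 0.001
grasp_force: 0.0
```

```bash
python3 hand.py | sed -n '1,2p;19,36p'; python3 - <<'E'
from h import *
S=ctrl.camera('scene');T=ctrl.camera('top');g=cv2.cvtColor(S['pixels'],cv2.COLOR_RGB2GRAY).astype(int);h=cv2.cvtColor(T['pixels'],cv2.COLOR_RGB2GRAY).astype(int)
for u in(275,285,295,305): c=round(298+(u-275)*.25);print(u,c-4,g[c-4:c+5,u])
for u in(310,322,330,338): print(u,282,h[282:294,u])
for v in(235,275): print('row',v,330,h[v,330:352])
E
```

```text
[ 0.52212808 -0.20864794  0.21810559] [-0.01783909 -0.23089376] [-0.71518674  0.38978359 -0.75500122]
0.92 [401.1 259.8]
272 ................................................................................
274 ................................................................................
276 ................................................................................
278 ................................................................................
280 ................................................................................
282 ................................................................................
284 ..........##....................................................................
286 ........##......................................................................
288 .................................#####..........................................
290 ................................#################...............................
292 ................................#############################...................
294 ...............................#########
[... 472 characters left out ...]
......###..........#.........................................##...............
275 294 [182 183 186 166  99 157 196 188 187]
285 296 [182 182 185 192 161  97 201 185 184]
295 299 [190 189 191 170 100 153 190 184 183]
305 302 [182 187 197 164  92 195 185 183 186]
310 282 [191 191 192 197 195 197 198 206  98 172 202 197]
322 282 [196 193 194 197 193 196 195  78 202 195 192 191]
330 282 [195 195 194 196 202 157  74 197 191 186 188 190]
338 282 [197 194 196 201 155 106 194 186 187 189 191 194]
row 235 330 [204 202 203 191 195 186 131 134 124 123 162 154 151 155 157 162 149  73
  70  84  82  84]
row 275 330 [193 199 193 190 194 194 195 183 151 158 146  96 100 105  94  70  99 109
  93  79 103 131]
```

The handle stays down and the fold line hasn't moved, so I'm handing in.

```bash
python3 -c "
from bench import ctrl
print(ctrl.hand_in())"
```

```text
the job is handed in; nothing more can be done
None
```

The job is handed in, with no verdict returned. By camera, the blank lies against the fence with its fold line within about 1 mm of the bed's front edge, and the clamp handle stayed down on its stop after release; the foot's force on the blank was not measured.

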